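Hang the clip caddy by its slot on the evaporator stand

ROBOT

A 6-joint arm with a two-finger parallel gripper is mounted at the origin on the work surface. World frame = base frame: x ahead of the robot, y to its left, z up, the work surface at z = 0. Lengths are in m, angles in rad, forces in N, time in s.
With the tool pointing down it reaches from about 0.375 to 0.975 m from the base axis. Payload 3.8 kg.
Tool frame: the origin (TCP) lies between the finger pads; the fingertips stand 17 mm ahead of it and the grasp point (between the pads) lies 2 mm behind it; y points along the fingers, z is the direction in which the jaws open and shut, and the axes are right-handed (so a half turn about y gives the same grasp; the last joint's range is limited). The gripper opens to 85 mm and grips with 20 to 120 N. Pads are 22 mm wide; open, the fingers measure 114 mm over their backs; the gripper's body (76 mm by 85 mm) begins 54 mm behind the grasp point. The pads swing forward as they close: fully open they stand 13 mm farther back than shut.
Start: joints at [1.168, 0.264, 1.604, -0, 1.274, -0.037], TCP at [0.241, 0.63, 0.221] pointing down, gripper open.
Joint ranges: [-2.63, 2.63], [-0.94, 2.18], [0.31, 2.57], [-1.31, 4.45], [0, 2.66], [-2.55, 2.55]. Speed limits (rad/s): [2.57, 2.57, 3.14, 3.14, 3.14, 3.14].

INTERFACE

Orientations are given as a rotation vector (axis times angle).
In Python, from workcell import bot, eyes, nets gives the robot as it stands. The module is installed in compiled form; this text tells all that it offers.
- The arm moves only by the tool jog_arm, never from a script. Its arguments are lists of equal length, an entry for each row: "turn": the turn, a rotation vector about the tool's x, y, z in rad, a list of three; "slide": the shift along the tool's x, y, z in mm, a list of three; "grip": the opening in per cent of the stroke, from 0 (shut) to 100 (fully open). A call has 1 to 5 rows; each row shifts and turns the commanded pose from where the row before left it, along the tool's axes as they then stand; what a row does not reach is not made up. A row lasts 1/10 s, in which the tool goes at most 50 mm and 8.59 degrees, less where a joint would pass 70% of its speed; a pose out of reach is approached as far as the arm can. A call with a gripper value outside its range is refused whole. The fingers move at their own pace and stop on an object; "newtons" is the grip in N (left out, the last holds). Time passes only in rows, so rows that do not move let the fingers close. It gives the time, the measured TCP pose, the force and the opening at its end, in the units of the state.
- bot.read_state(): the state, without advancing time (a new reading comes with each control period).
- eyes.read_camera(name): name is "scene" or "top" or "wrist"; returns a dict with "img" (420x560x3 uint8, red, green, blue), "depth" (420x560 float32, m along the optical axis (not along the pixel's ray), 0 where there is no reading), "intrinsics" (3x3 intrinsics, pixels), "distortion" ([k1, k2, p1, p2, k3] as OpenCV has them; the pictures are not rectified), "position" and "rotation" of the camera in the world. Camera axes: x right, y down, z forward; pixel columns grow to the right and rows downward; lengths in m; the calibration is good to about 2 mm. A picture is of the moment at which its call begins.
- bot.finish_job(): hands the job in, once; it reports no verdict.
Trained networks look in a picture, given as the dict that the camera call returned (one of the last four; its "shot" number tells which), for a name from the list of things; names that differ only in an ending like _2 or _b are one class to them, and where a whole thing is asked for, a point or a joint stands for the part that bears it (a point fixed in the world has none). Each returns a list of dicts, best first, with "conf" (0 to 1); they miss things now and then, are a little off and sometimes report something else, mostly with a low value. They report only what shows in the picture. A call takes as long as a camera call.
- nets.search_frame(thing, picture): "xyz" ([x, y, z] in m, in the coordinates of the camera as it stood for that picture, good to about 4 mm: the middle of the surface that is visible of it).
The state is a dict: "time": time; "q": joint angles; "joint_vel": joint speeds; "joint_torque": joint torques, N m; "tool_pos": TCP position; "tcp_rot": TCP orientation; "wrist_force": force on the tool from outside, world axes, zero at the start; "torque": the same for the moment, N m; "width": opening from 0.0 (shut) to 1.0 (fully open).
Only numpy, scipy, OpenCV 4.12 (cv2) and the standard library are available. Lean on these libraries where they do the work, as an engineer would, in place of code of your own. Each camera call takes 0.05 s, during which the arm holds its last target.

TASK

Pick up the blue and cream clip caddy by its dark grip block and hang it on the red-headed steel pin of the retort stand: feel for the pin gently, slide the caddy's side slot sideways over it and let the notch at the slot's end settle fully down on the pin, so the caddy hangs free and upright by itself when you let go. Keep the caddy upright the whole way, do not press or jerk it hard against the stand, and leave the other things where they are.

Things in the scene. Friction and masses are not known exactly. Their poses are not given: they have to be found in the camera images.
- caddy: Loose clip caddy, 0.25 to 0.5 kg. Origin: centre of its underside; x points away from the robot (yaw within 0.5 rad). Cream tray 70 (x) by 90 (y) by 30 mm with clips fixed in it; upright blue plate 8 mm thick along y through its middle, x from -4 to 4, y from -34 to 45 mm (below z = 98 mm only to y = 22), top at z = 150 mm; dark grip block on top.
- grip (a point): Centre of the caddy's dark grip block, 160 mm above the caddy's origin: 16 (x) by 44 (y) by 36 mm high (z 142 to 178 mm), to be pinched across x.
- slot_mouth (a point): Mouth of the L-shaped slot, at the plate's +y edge: x = 0, y = 45, z = 105 mm of the caddy. The level slot, z 98 to 112 mm, runs from here to its inner wall at y = -7 mm. The jaw above it reaches to y = 45, the jaw below only to y = 22 mm, so for 23 mm the upper jaw overhangs and can be lowered onto the pin to feel its height.
- slot_seat (a point): Middle of the top edge of the notch, which must come to rest on the pin: x = y = 0, z = 124 mm of the caddy. The notch is 14 mm wide (y -7 to 7 mm) and goes up from the slot's inner end, from z = 112 to 124 mm.
- stand: Fixed retort stand. Origin: underside of its green base on the rod's axis. Base x -50 to 110, y -60 to 60, 14 mm high; rod 12 mm thick up to z = 230 mm. A dark boss head (36 x 30 x 34 mm) on the rod carries a level steel pin 10 mm thick along -x (towards the robot) at y = 0, bare from x = -18 to -84 mm, then a red head 26 mm across, 6 mm thick.
- pin_line (a point): Point fixed on the stand at x = -60, y = 0, z = 180 mm, a good place for the plate (the tray clears the rod with the plate at x below -45 mm). The pin's real height differs from case to case and is NOT reported: its axis lies anywhere from z = 160 to 200 mm, exactly above or below this point; feel for it. It stays put.
- flask: Bystander: round glass flask with blue stopper in a cork foot, 80 mm across, 122 mm high; origin under its centre.
- beaker: Bystander: glass beaker, 64 mm across, 85 mm high; origin under its centre.
- wash_bottle: Bystander: white bottle with red cap, 64 mm across, 160 mm high; origin under its centre.
- amber_bottle: Bystander: amber jar with black lid, 72 mm across, 130 mm high; origin under its centre.
- spare_clip: Bystander: green plastic joint clip lying flat, about 50 by 42 by 10 mm.
- spatula: Bystander: lab spatula lying flat.
- cork_ring: Bystander: cork flask ring, 90 mm across, 22 mm high; origin under its centre.

How it is judged:
On the way, in this order (a step that is already met when the one before it is completed fails the run):
1. the caddy is lifted clear of the bench (height (world z) of caddy above 0.03 m), for 0.2 s.
2. the slot is slid over the pin: the notch stands within 7 mm sideways of the pin's line, the pin inside the slot (y of slot_seat in the frame of stand between -0.007 and 0.007 m and height (world z) of caddy between 0.033 and 0.105 m and x of slot_seat in the frame of stand between -0.084 and -0.018 m), for 0.1 s.
At the end, for the whole second after the job is handed in: Released, the caddy hangs at rest by its notch on the pin: notch middle within 5 mm sideways of the pin, between boss and red head, underside 36 to 88 mm above the bench, over 1.5 N on the stand, upright within 7 degrees, plate within 20 degrees of square to the pin (y of slot_seat in the frame of stand between -0.005 and 0.005 m and height (world z) of caddy between 0.036 and 0.088 m and x of slot_seat in the frame of stand between -0.084 and -0.018 m and contact force between caddy and stand above 1.5 N and angle between caddy's own z axis and vertical below 0.12 rad and angle between the x axis of caddy and the x axis of stand, either way round below 0.35 rad and linear speed of caddy below 0.03 m/s and angular speed of caddy below 0.3 rad/s); the robot touches nothing.
It fails at once if the caddy is pressed or knocked against the stand with more than 15 N (contact force between caddy and stand above 15 N).
It fails at once if the caddy is tipped more than 25 degrees (angle between caddy's own z axis and vertical above 0.44 rad).
It fails at once if a bystander is moved more than 20 mm (distance of any of flask, beaker, wash_bottle, amber_bottle, spare_clip, spatula, cork_ring from where it was at the start of the episode above 0.02 m).
It also fails if it takes over 58 s, if anything falls off the work surface, if the arm or the gripper's body presses on something with over 40 N, if the wrist force passes 120 N, or if a joint passes its speed limit or range.

## Working session

There is one attempt and no reset: what is moved stays moved. The work goes in short steps, Python scripts to look and compute and a tool call to move; the robot and the scene stay as the last step left them, time stands still between calls to the robot, and variables do not carry over. Pictures are saved under pics/ and viewed, and the job is handed in when it is done.

Besides the shell and the picture viewer there is one more tool, called after "Emit:" as a command line: name --argument value ..., lists and objects as JSON in quotes. jog_arm: Moves the arm, as the interface text tells. Its arguments: {"type":"object","properties":{"turn":{"type":"array"},"slide":{"type":"array"},"grip":{"type":"array"},"newtons":{"type":"number"}},"required":["turn","slide","grip"]}

```bash
mkdir -p pics; cat > h.py <<'E'
import numpy as np, cv2
from scipy.spatial.transform import Rotation as R
from workcell import bot, eyes, nets
def save(p,n): cv2.imwrite(f'pics/{n}.png',p['img'][:,:,::-1])
def w(p,x):
    Rm=np.array(p['rotation']); 
    if Rm.shape!=(3,3): Rm=R.from_rotvec(Rm).as_matrix()
    return np.asarray(x)@Rm.T+np.array(p['position'])
def cloud(p):
    d=p['depth'];H,W=d.shape
    u,v=np.meshgrid(np.arange(W),np.arange(H))
    pts=np.stack([u,v],-1).reshape(-1,1,2).astype(np.float64)
    n=cv2.undistortPoints(pts,np.array(p['intrinsics']),np.array(p['distortion'])).reshape(H,W,2)
    c=np.dstack([n[...,0]*d,n[...,1]*d,d])
    P=w(p,c.reshape(-1,3)).reshape(H,W,3); P[d<=0]=np.nan
    return P
E
python3 - <<'E'
from h import *
np.set_printoptions(precision=4,suppress=True)
s=bot.read_state();print(s)
for c in ['scene','top']:
    p=eyes.read_camera(c);save(p,c+'0');print(c,p['position'],p['rotation'])
    np.savez(f'{c}0.npz',P=cloud(p),img=p['img'])
    for t in ['caddy','grip','slot_mouth','slot_seat','stand','flask','beaker','wash_bottle','amber_bottle']:
        r=nets.search_frame(t,p)
        print(t,[(w(p,a['xyz']).round(4),round(a['conf'],2)) for a in r[:2]])
print(bot.read_state()['time'])
E
```

```text
{'time': 0.0, 'q': array([ 1.1681,  0.2647,  1.6054, -0.0001,  1.2737, -0.0369]), 'joint_vel': array([ 0.0007, -0.0011,  0.0002, -0.0011,  0.001 , -0.0011]), 'joint_torque': array([ -0.0015, -51.5133, -36.7304,  -0.    ,   0.0129,   0.    ]), 'tool_pos': array([0.2412, 0.6296, 0.2202]), 'tcp_rot': array([-1.5539,  0.2874, -0.2867]), 'wrist_force': array([ 0.7421,  0.6685, -0.5429]), 'torque': array([-0.018 ,  0.0326, -0.009 ]), 'width': 1.0020052333320904}
scene [ 1.2342 -0.5642  1.0505] [-2.2137 -0.9674  0.387 ]
caddy [(array([0.3787, 0.1744, 0.0085]), 0.72), (array([ 0.5159, -0.3619,  0.0506]), 0.6)]
grip [(array([ 0.5163, -0.3631,  0.0536]), 0.95)]
slot_mouth [(array([ 0.5142, -0.3665,  0.0533]), 0.92), (array([0.6637, 0.1667, 0.0118]), 0.19)]
slot_seat [(array([ 0.5154, -0.3585,  0.0518]), 0.81)]
stand [(array([0.6644, 0.163 , 0.0114]), 0.69), (array([ 0.755 , -0.2545,  0.0217]), 0.68)]
flask [(array([ 0.4856, -0.1134,  0.0653]), 0.98)]
beaker [(array([ 0.7548, -0.2529,  0.0238]), 0.47)]
wash_bottle [(array([0.4618, 0.3673, 0.0834]), 0.71), (array([ 0.6253, -0.2211,  0.0577]), 0.26)]
amber_bottle [(array([ 0.7879, -0.0852,  0.1015]), 0.68)]
top [0.4386 0.0565 1.1458] [-2.1449  2.1655 -0.1585]
caddy []
grip [(array([ 0.5059, -0.3415,  0.0285]), 0.93)]
slot_mouth []
slot_seat [(array([ 0.5079, -0.3412,  0.0263]), 0.55)]
stand [(array([0.6613, 0.1678, 0.0119]), 0.82)]
flask [(array([ 0.4718, -0.0925,  0.0709]), 0.8), (array([ 0.5064, -0.3447,  0.0248]), 0.69)]
beaker [(array([ 0.6278, -0.2237,  0.0392]), 0.61), (array([0.4459, 0.3702, 0.1107]), 0.27)]
wash_bottle [(array([0.4512, 0.3669, 0.1071]), 0.56)]
amber_bottle [(array([ 0.7513, -0.0599,  0.1306]), 0.93)]
1.0
```

View pics/scene0.png

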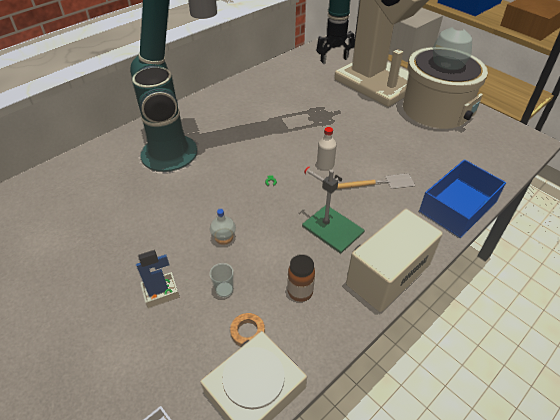

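View pics/top0.png

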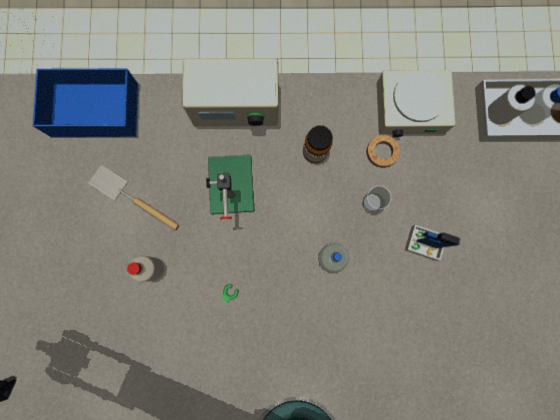

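```bash
python3 - <<'E'
import numpy as np,cv2
np.set_printoptions(precision=4,suppress=True)
for c in ['scene','top']:
    z=np.load(c+'0.npz');P=z['P'];I=z['img'].astype(int)
    X,Y,Z=P[...,0],P[...,1],P[...,2]
    print(c)
    m=(abs(X-.51)<.1)&(abs(Y+.36)<.1)
    for lo,hi in [(.006,.02),(.02,.04),(.06,.1),(.1,.14),(.145,.172),(.172,.19)]:
        k=m&(Z>lo)&(Z<hi)
        if k.sum()>3:
            q=P[k][:,:2].astype(np.float32);r=cv2.minAreaRect(q*1000)
            print(lo,hi,k.sum(),np.median(P[k],0),'rect',r)
    # stand
    m=(abs(X-.66)<.14)&(abs(Y-.165)<.12)
    g=m&(Z>.003)&(Z<.03)&(I[...,1]>I[...,0]+20)
    print('base',g.sum(),np.median(Z[g]),cv2.minAreaRect((P[g][:,:2]*1000).astype(np.float32)))
    red=m&(I[...,0]>I[...,1]+60)&(Z>.05)
    print('red',red.sum(),np.median(P[red],0),P[red].min(0),P[red].max(0))
    for lo,hi in [(.05,.1),(.1,.14),(.14,.155),(.155,.17),(.17,.185),(.185,.2),(.2,.215),(.215,.24)]:
        k=m&(Z>lo)&(Z<hi)&~red
        if k.sum()>2: print(lo,hi,k.sum(),np.median(P[k],0),P[k].min(0),P[k].max(0))
E
```

```text
scene
0.006 0.02 247 [ 0.5262 -0.3616  0.013 ] rect ((514.8644409179688, -369.25457763671875), (194.9922332763672, 101.91378021240234), 56.25015640258789)
0.02 0.04 297 [ 0.5207 -0.3648  0.0283] rect ((512.1897583007812, -359.1784973144531), (89.65765380859375, 75.6340103149414), 70.81733703613281)
0.06 0.1 218 [ 0.5131 -0.3644  0.0824] rect ((510.25531005859375, -364.7738037109375), (54.76819610595703, 14.654651641845703), 68.01518249511719)
0.1 0.14 228 [ 0.5166 -0.3568  0.1256] rect ((516.9299926757812, -354.62640380859375), (78.37936401367188, 7.880758762359619), 70.5416030883789)
0.145 0.172 174 [ 0.5187 -0.3592  0.1538] rect ((516.71875, -354.5189208984375), (77.52970886230469, 14.831762313842773), 72.02181243896484)
0.172 0.19 102 [ 0.5132 -0.3591  0.1772] rect ((512.2963256835938, -358.9974365234375), (43.13650131225586, 18.160598754882812), 71.6868667602539)
base 1348 0.01217933286969719 ((680.5772094726562, 168.3942413330078), (160.4361114501953, 123.07431030273438), 3.114351987838745)
red 13 [0.5625 0.1595 0.185 ] [0.5589 0.1492 0.1779] [0.5672 0.1692 0.1891]
0.05 0.1 45 [
[... 1528 characters left out ...]
e 1993 0.01360761661861054 ((677.8490600585938, 173.56405639648438), (159.03468322753906, 118.78683471679688), 3.063762903213501)
red 24 [0.562  0.1652 0.186 ] [0.5596 0.1565 0.1811] [0.5645 0.177  0.1906]
0.05 0.1 16 [0.6436 0.1701 0.0723] [0.6427 0.1666 0.052 ] [0.6496 0.1756 0.0967]
0.155 0.17 11 [0.6314 0.163  0.1656] [0.6297 0.1563 0.1604] [0.6399 0.1823 0.1699]
0.17 0.185 199 [0.6174 0.1708 0.1795] [0.561  0.1547 0.1732] [0.6643 0.2137 0.185 ]
0.185 0.2 163 [0.6435 0.1698 0.192 ] [0.5639 0.1565 0.1855] [0.6655 0.2099 0.1987]
0.2 0.215 7 [0.6435 0.1706 0.2041] [0.6431 0.1661 0.2029] [0.6479 0.1741 0.2132]
0.215 0.24 30 [0.6478 0.1712 0.2289] [0.6428 0.1662 0.2158] [0.6541 0.1765 0.2333]
```

```bash
cat >> h.py <<'E'
np.set_printoptions(precision=4,suppress=True)
def toolR(yaw,flip=1):
    # tool y down; tool z along caddy x dir * flip
    z=flip*np.array([np.cos(yaw),np.sin(yaw),0]); y=np.array([0,0,-1.]); x=np.cross(y,z)
    return np.stack([x,y,z],1)
def go(pos,yaw,flip=1):
    s=bot.read_state();Rc=R.from_rotvec(s['tcp_rot']);
    rel=(Rc.inv()*R.from_matrix(toolR(yaw,flip))).as_rotvec()
    d=np.array(pos)-s['tool_pos']
    print('t',s['time'],'pos',s['tool_pos'],'F',s['wrist_force'],'w',s['width'])
    print('axes x',Rc.as_matrix()[:,0],'y',Rc.as_matrix()[:,1],'z',Rc.as_matrix()[:,2])
    print('turn',rel,'slide now(mm)',Rc.inv().apply(d)*1000,'slide after turn',toolR(yaw,flip).T@d*1000, 'q',s['q'])
E
python3 - <<'E'
from h import *
for f in (1,-1): go([.511,-.357,.27],-.34,f)
z=np.load('top0.npz');P=z['P'];X,Y,Z=[P[...,i] for i in range(3)]
k=(X>.57)&(X<.625)&(abs(Y-.168)<.02)&(Z>.1);print('pin top',np.percentile(Z[k],[10,50,75,90]),k.sum(), np.polyfit(X[k],Y[k],1))
z=np.load('scene0.npz');P=z['P'];X,Y,Z=[P[...,i] for i in range(3)]
k=(X>.57)&(X<.625)&(abs(Y-.163)<.02)&(Z>.1);print('pin top',np.percentile(Z[k],[10,50,75,90]),k.sum(), np.polyfit(X[k],Y[k],1))
E
```

```text
t 1.0 pos [0.2414 0.6303 0.2215] F [-0.3481  0.7989 -0.2542] w 0.9948732568910356
axes x [ 0.9338 -0.3577 -0.    ] y [-0. -0. -1.] z [ 0.3577  0.9338 -0.    ]
turn [0.    1.545 0.   ] slide now(mm) [ 604.9078  -48.5055 -825.5795] slide after turn [840.9173 -48.5199 583.3968] q [ 1.1681  0.2639  1.604   0.      1.2737 -0.0369]
t 1.0 pos [0.2414 0.6303 0.2215] F [-0.3481  0.7989 -0.2542] w 0.9948732568910356
axes x [ 0.9338 -0.3577 -0.    ] y [-0. -0. -1.] z [ 0.3577  0.9338 -0.    ]
turn [ 0.     -1.5966 -0.    ] slide now(mm) [ 604.9078  -48.5055 -825.5795] slide after turn [-840.9173  -48.5199 -583.3968] q [ 1.1681  0.2639  1.604   0.      1.2737 -0.0369]
pin top [0.1774 0.1795 0.1808 0.1819] 98 [0.0579 0.1343]
pin top [0.1739 0.1778 0.1792 0.1805] 55 [0.0461 0.1345]
```

```bash
cat >> h.py <<'E'
def plan(pos,yaw,n,flip=1):
    s=bot.read_state();Rc=R.from_rotvec(s['tcp_rot'])
    rel=(Rc.inv()*R.from_matrix(toolR(yaw,flip))).as_rotvec()
    d=(np.array(pos)-s['tool_pos'])*1000/n
    k=int(np.ceil(np.linalg.norm(rel)/.14)) if np.linalg.norm(rel)>.02 else 1
    k=max(k,min(n,k)); S=[];T=[]
    for i in range(n):
        S.append([int(v) for v in Rc.inv().apply(d).round()])
        t=rel/k if i<k else rel*0
        T.append([round(float(v),3)+0 for v in t]); Rc=Rc*R.from_rotvec(t)
    print('t',s['time'],'pos',s['tool_pos'],'F',s['wrist_force'],'w',s['width'])
    for i in range(0,n,5): print(T[i:i+5],S[i:i+5])
E
python3 - <<'E'
from h import *
plan([.511,-.357,.27],-.34,24)
E
```

```text
t 1.0 pos [0.2414 0.6303 0.2215] F [-0.3481  0.7989 -0.2542] w 0.9948732568910356
[[0.0, 0.129, 0.0], [0.0, 0.129, 0.0], [0.0, 0.129, 0.0], [0.0, 0.129, 0.0], [0.0, 0.129, 0.0]] [[25, -2, -34], [29, -2, -31], [33, -2, -27], [36, -2, -22], [39, -2, -18]]
[[0.0, 0.129, 0.0], [0.0, 0.129, 0.0], [0.0, 0.129, 0.0], [0.0, 0.129, 0.0], [0.0, 0.129, 0.0]] [[41, -2, -12], [42, -2, -7], [43, -2, -2], [42, -2, 4], [42, -2, 9]]
[[0.0, 0.129, 0.0], [0.0, 0.129, 0.0], [0.0, 0.0, 0.0], [0.0, 0.0, 0.0], [0.0, 0.0, 0.0]] [[40, -2, 15], [38, -2, 20], [35, -2, 24], [35, -2, 24], [35, -2, 24]]
[[0.0, 0.0, 0.0], [0.0, 0.0, 0.0], [0.0, 0.0, 0.0], [0.0, 0.0, 0.0], [0.0, 0.0, 0.0]] [[35, -2, 24], [35, -2, 24], [35, -2, 24], [35, -2, 24], [35, -2, 24]]
[[0.0, 0.0, 0.0], [0.0, 0.0, 0.0], [0.0, 0.0, 0.0], [0.0, 0.0, 0.0]] [[35, -2, 24], [35, -2, 24], [35, -2, 24], [35, -2, 24]]
```

Emit:
jog_arm --turn '[[0,0.129,0],[0,0.129,0],[0,0.129,0],[0,0.129,0],[0,0.129,0]]' --slide '[[25,-8,-34],[29,-8,-31],[33,-8,-27],[36,-8,-22],[39,-8,-18]]' --grip '[100,100,100,100,100]'

```text
time: 1.5
tool_pos: [0.2968, 0.4237, 0.2618]
tcp_rot: [-1.422, 0.791, -0.791]
wrist_force: [1.8, 0.0, 0.0]
width: 1.001
```

Emit:
jog_arm --turn '[[0,0.129,0],[0,0.129,0],[0,0.129,0],[0,0.129,0],[0,0.129,0]]' --slide '[[41,-2,-12],[42,-2,-7],[43,-2,-2],[42,-2,4],[42,-2,9]]' --grip '[100,100,100,100,100]'

```text
time: 2.0
tool_pos: [0.3524, 0.2176, 0.2719]
tcp_rot: [-1.164, 1.274, -1.275]
wrist_force: [0.8, -0.2, 0.7]
width: 1.001
```

Emit:
jog_arm --turn '[[0,0.129,0],[0,0.129,0],[0,0,0],[0,0,0],[0,0,0]]' --slide '[[40,0,15],[38,0,20],[35,0,24],[35,0,24],[35,0,24]]' --grip '[100,100,100,100,100]'

```text
time: 2.5
tool_pos: [0.408, 0.0117, 0.272]
tcp_rot: [-1.026, 1.456, -1.458]
wrist_force: [1.2, -0.5, 0.5]
width: 1.001
```

Emit:
jog_arm --turn '[[0,0,0],[0,0,0],[0,0,0],[0,0,0],[0,0,0]]' --slide '[[35,0,24],[35,0,24],[35,0,24],[35,0,24],[35,0,24]]' --grip '[100,100,100,100,100]'

```text
time: 3.0
tool_pos: [0.4621, -0.1936, 0.2718]
tcp_rot: [-1.026, 1.457, -1.458]
wrist_force: [0.6, 0.1, 0.9]
width: 1.003
```

```bash
python3 - <<'E'
from h import *
plan([.511,-.357,.27],-.34,4)
E
```

```text
t 3.0 pos [ 0.4621 -0.1936  0.2718] F [0.5517 0.1419 0.9406] w 1.0026155023094336
[[-0.001, -0.004, 0.0], [0.0, 0.0, 0.0], [0.0, 0.0, 0.0], [0.0, 0.0, 0.0]] [[34, 0, 25], [34, 0, 25], [34, 0, 25], [34, 0, 25]]
```

Emit:
jog_arm --turn '[[0,0,0],[0,0,0],[0,0,0],[0,0,0],[0,0,0]]' --slide '[[34,0,25],[34,0,25],[34,0,25],[34,0,25],[0,0,0]]' --grip '[100,100,100,100,100]'

```text
time: 3.5
tool_pos: [0.5109, -0.358, 0.2705]
tcp_rot: [-1.026, 1.459, -1.461]
wrist_force: [-0.5, 0.6, -0.4]
width: 1.0
```

```bash
python3 - <<'E'
from h import *
p=eyes.read_camera('wrist');save(p,'wrist1');print(p['position'])
P=cloud(p);X,Y,Z=[P[...,i] for i in range(3)]
m=(abs(X-.51)<.08)&(abs(Y+.36)<.08)
for lo,hi in [(.02,.04),(.1,.14),(.172,.185)]:
    k=m&(Z>lo)&(Z<hi)
    if k.sum()>3: print(lo,k.sum(),np.median(Z[k]),cv2.minAreaRect((P[k][:,:2]*1000).astype(np.float32)))
for t in ['grip','slot_seat']: print([(w(p,a['xyz']),a['conf']) for a in nets.search_frame(t,p)[:2]])
go([.511,-.357,.158],-.34)
E
```

```text
[ 0.5359 -0.2908  0.4228]
0.02 1095 0.02953873954674746 ((512.160888671875, -354.94970703125), (90.0723648071289, 70.02698516845703), 70.6216812133789)
0.1 21 0.12956190068891832 ((527.271240234375, -312.8821105957031), (0.24039208889007568, 7.873150825500488), 70.3971176147461)
0.172 1120 0.17757562777362046 ((512.4872436523438, -354.9951171875), (43.7996940612793, 15.892457008361816), 70.6273193359375)
[(array([ 0.5159, -0.3482,  0.0268]), 0.59), (array([ 0.7549, -0.2729,  0.0229]), 0.51)]
[]
t 3.65 pos [ 0.51   -0.3531  0.2711] F [-0.2484  0.1635  0.0229] w 1.0030654045803753
axes x [-0.3369 -0.9415 -0.0007] y [-0.0008  0.0011 -1.    ] z [ 0.9415 -0.3369 -0.0011]
turn [ 0.0011 -0.0036 -0.0007] slide now(mm) [  3.4289 113.052    2.3359] slide after turn [  3.3541 113.057    2.2007] q [-0.6459  0.1358  1.6651  0.0004  1.3419 -0.3024]
```

View pics/wrist1.png

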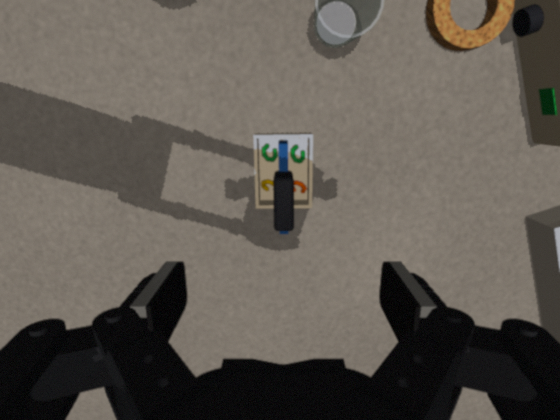

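```bash
python3 - <<'E'
from h import *
go([.512,-.3555,.158],-.338)
E
```

```text
t 3.65 pos [ 0.51   -0.3531  0.2711] F [-0.2484  0.1635  0.0229] w 1.0030654045803753
axes x [-0.3369 -0.9415 -0.0007] y [-0.0008  0.0011 -1.    ] z [ 0.9415 -0.3369 -0.0011]
turn [ 0.0011 -0.0056 -0.0007] slide now(mm) [  1.6797 113.0528   2.7721] slide after turn [  1.6117 113.057    2.64  ] q [-0.6459  0.1358  1.6651  0.0004  1.3419 -0.3024]
```

Emit:
jog_arm --turn '[[0,-0.005,0],[0,0,0],[0,0,0],[0,0,0],[0,0,0]]' --slide '[[1.6,0,2.6],[0,40,0],[0,40,0],[0,33,0],[0,0,0]]' --grip '[100,100,100,100,100]'

```text
time: 4.15
tool_pos: [0.5088, -0.3519, 0.1528]
tcp_rot: [-1.034, 1.462, -1.444]
wrist_force: [-0.8, -0.2, -0.2]
width: 1.005
```

```bash
python3 - <<'E'
from h import *
go([.512,-.3555,.158],-.338)
p=eyes.read_camera('wrist');save(p,'wrist2')
go([.512,-.3555,.158],-.338)
E
```

```text
t 4.15 pos [ 0.5088 -0.3519  0.1528] F [-0.8093 -0.2195 -0.1759] w 1.0053009004823439
axes x [-0.3301 -0.9439 -0.0034] y [-0.0085  0.0065 -0.9999] z [ 0.9439 -0.3301 -0.0102]
turn [ 0.0102  0.0016 -0.0033] slide now(mm) [ 2.3392 -5.2115  4.1962] slide after turn [ 2.35   -5.1604  4.2529] q [-0.6454  0.2162  1.7929  0.0001  1.1433 -0.309 ]
t 4.2 pos [ 0.5106 -0.3533  0.1562] F [ 0.5454 -0.0904 -0.2841] w 0.9987372697319603
axes x [-0.3303 -0.9439 -0.0018] y [-0.0045  0.0035 -1.    ] z [ 0.9439 -0.3303 -0.0054]
turn [ 0.0054  0.0014 -0.0018] slide now(mm) [ 1.5606 -1.7956  2.0449] slide after turn [ 1.5609 -1.7817  2.0568] q [-0.6455  0.2143  1.7886  0.0001  1.1444 -0.309 ]
```

View pics/wrist2.png

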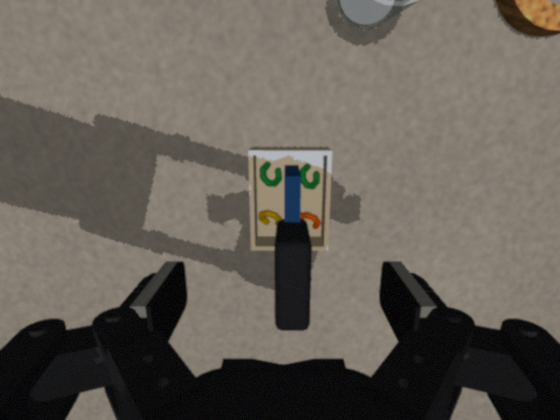

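Emit:
jog_arm --turn '[[0,0,0],[0,0,0],[0,0,0],[0,0,0],[0,0,0]]' --slide '[[1.5,-1,2],[0,0,0],[0,0,0],[0,0,0],[0,0,0]]' --grip '[60,35,22,0,0]' --newtons 50

```text
time: 4.7
tool_pos: [0.5139, -0.3582, 0.1608]
tcp_rot: [-1.03, 1.453, -1.455]
wrist_force: [1.8, -1.1, -0.1]
width: 0.169
```

Emit:
jog_arm --turn '[[0,0,0],[0,0,0],[0,0,0],[0,0,0],[0,0,0]]' --slide '[[0,0,0],[0,0,0],[0,0,0],[0,0,0],[0,0,0]]' --grip '[0,0,0,0,0]'

```text
time: 5.2
tool_pos: [0.5139, -0.3582, 0.1608]
tcp_rot: [-1.03, 1.453, -1.455]
wrist_force: [-1.9, 0.7, 6.3]
width: 0.166
```

```bash
python3 - <<'E'
from h import *
go([.512,-.3555,.32],-.338)
p=eyes.read_camera('wrist');save(p,'wrist3')
E
```

```text
t 5.2 pos [ 0.5139 -0.3582  0.1608] F [-1.8864  0.6638  6.2956] w 0.1656636403727638
axes x [-0.3317 -0.9434  0.0005] y [ 0.0008 -0.0008 -1.    ] z [ 0.9434 -0.3317  0.001 ]
turn [-0.001  -0.0001  0.0005] slide now(mm) [  -1.8362 -159.227    -2.4994] slide after turn [  -1.9126 -159.2236   -2.655 ] q [-0.6484  0.216   1.7776 -0.0002  1.1469 -0.3102]
```

View pics/wrist3.png

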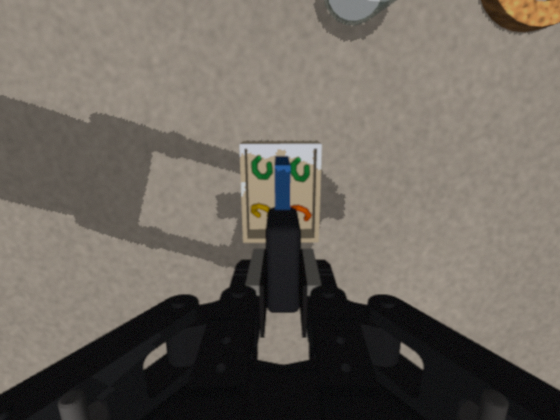

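Emit:
jog_arm --turn '[[0,0,0],[0,0,0],[0,0,0],[0,0,0],[0,0,0]]' --slide '[[0,-5,0],[0,-15,0],[0,-25,0],[0,-30,0],[0,-30,0]]' --grip '[0,0,0,0,0]'

```text
time: 5.75
tool_pos: [0.5132, -0.3574, 0.2651]
tcp_rot: [-1.03, 1.455, -1.452]
wrist_force: [0.6, 0.1, -3.4]
width: 0.17
```

Emit:
jog_arm --turn '[[0,0,0],[0,0,0],[0,0,0],[0,0,0],[0,0,0]]' --slide '[[0,-25,0],[0,-20,0],[0,-10,0],[0,0,0],[0,0,0]]' --grip '[0,0,0,0,0]'

```text
time: 6.25
tool_pos: [0.5133, -0.3575, 0.3184]
tcp_rot: [-1.03, 1.455, -1.452]
wrist_force: [-0.4, -0.4, -4.0]
width: 0.165
```

```bash
python3 - <<'E'
from h import *
plan([.593,.075,.32],.054,14)
p=eyes.read_camera('scene');save(p,'scene1')
go([.593,.075,.32],.054)
E
```

```text
t 6.25 pos [ 0.5133 -0.3575  0.3184] F [-0.3679 -0.4198 -3.9782] w 0.16460125183927257
[[0.0, -0.131, 0.0], [0.0, -0.131, 0.0], [0.0, -0.131, 0.0], [0.0, 0.0, 0.0], [0.0, 0.0, 0.0]] [[-31, 0, -5], [-31, 0, -1], [-31, 0, 3], [-31, 0, 7], [-31, 0, 7]]
[[0.0, 0.0, 0.0], [0.0, 0.0, 0.0], [0.0, 0.0, 0.0], [0.0, 0.0, 0.0], [0.0, 0.0, 0.0]] [[-31, 0, 7], [-31, 0, 7], [-31, 0, 7], [-31, 0, 7], [-31, 0, 7]]
[[0.0, 0.0, 0.0], [0.0, 0.0, 0.0], [0.0, 0.0, 0.0], [0.0, 0.0, 0.0]] [[-31, 0, 7], [-31, 0, 7], [-31, 0, 7], [-31, 0, 7]]
t 6.3 pos [ 0.513  -0.3573  0.3176] F [ 0.4538 -0.756  -3.4852] w 0.16756809099254819
axes x [-0.3316 -0.9434 -0.0009] y [-0.0024  0.0018 -1.    ] z [ 0.9434 -0.3316 -0.0029]
turn [ 0.0027 -0.392  -0.0015] slide now(mm) [-434.3997   -1.7755  -67.8621] slide after turn [-427.3729   -2.3618  103.2395] q [-0.6482  0.129   1.589  -0.      1.4266 -0.3103]
```

View pics/scene1.png

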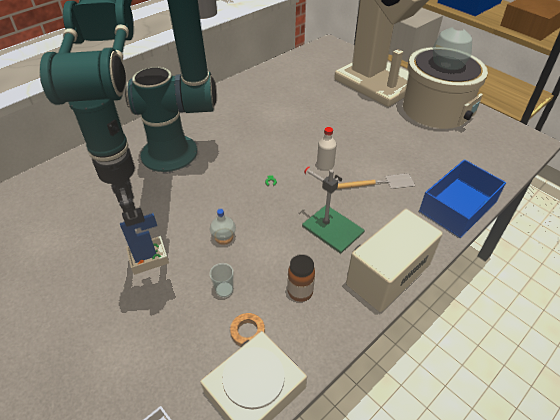

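Emit:
jog_arm --turn '[[0,-0.056,0],[0,-0.056,0],[0,-0.056,0],[0,-0.056,0],[0,-0.056,0]]' --slide '[[-10,0,-2],[-20,0,-2],[-30,0,-2],[-35,0,0],[-35,0,3]]' --grip '[0,0,0,0,0]'

```text
time: 6.8
tool_pos: [0.5359, -0.2269, 0.3181]
tcp_rot: [-1.183, 1.252, -1.247]
wrist_force: [0.8, 0.3, -3.8]
width: 0.167
```

Emit:
jog_arm --turn '[[0,-0.056,0],[0,-0.056,0],[0,0,0],[0,0,0],[0,0,0]]' --slide '[[-35,0,5],[-35,0,7],[-35,0,8],[-35,0,8],[-35,0,8]]' --grip '[0,0,0,0,0]'

```text
time: 7.3
tool_pos: [0.568, -0.0509, 0.3183]
tcp_rot: [-1.236, 1.17, -1.167]
wrist_force: [0.8, 0.4, -3.8]
width: 0.168
```

```bash
python3 - <<'E'
from h import *
go([.593,.075,.32],.054)
E
```

```text
t 7.3 pos [ 0.568  -0.0509  0.3183] F [ 0.755   0.4088 -3.8272] w 0.16800814366274366
axes x [ 0.0556 -0.9985 -0.0009] y [-0.0019  0.0008 -1.    ] z [ 0.9985  0.0556 -0.0019]
turn [ 0.0019  0.0016 -0.0009] slide now(mm) [-124.2844   -1.6672   31.9915] slide after turn [-124.3346   -1.7187   31.7932] q [-0.1333  0.0216  1.7026  0.0005  1.4194 -0.189 ]
```

Emit:
jog_arm --turn '[[0,0,0],[0,0,0],[0,0,0],[0,0,0],[0,0,0]]' --slide '[[-32,0,8],[-28,0,8],[-22,0,8],[-12,0,5],[-5,0,3]]' --grip '[0,0,0,0,0]'

```text
time: 7.8
tool_pos: [0.5949, 0.0487, 0.3186]
tcp_rot: [-1.236, 1.169, -1.167]
wrist_force: [0.2, 0.7, -3.3]
width: 0.168
```

Emit:
jog_arm --turn '[[0,0,0],[0,0,0],[0,0,0]]' --slide '[[0,0,0],[0,0,0],[0,0,0]]' --grip '[0,0,0]'

```text
time: 8.1
tool_pos: [0.5952, 0.0459, 0.3194]
tcp_rot: [-1.234, 1.17, -1.17]
wrist_force: [0.1, -0.3, -3.5]
width: 0.166
```

```bash
python3 - <<'E'
from h import *
go([.593,.075,.32],.054)
for c in ['wrist','scene','top']:
    p=eyes.read_camera(c);save(p,c+'4');np.savez(c+'4.npz',P=cloud(p),img=p['img'])
go([.593,.075,.32],.054)
E
```

```text
t 8.1 pos [0.5952 0.0459 0.3194] F [ 0.1024 -0.3234 -3.5312] w 0.16607958254177613
axes x [ 0.0528 -0.9986  0.0004] y [-0.0003 -0.0004 -1.    ] z [ 0.9986  0.0528 -0.0003]
turn [ 0.0003 -0.0012  0.0004] slide now(mm) [-29.1605  -0.6031  -0.6589] slide after turn [-29.1616  -0.5908  -0.6238] q [ 0.0355  0.0721  1.648  -0.0004  1.4219 -0.0172]
t 8.25 pos [0.5953 0.0461 0.3196] F [-0.9408  0.5854 -3.7304] w 0.16553282718335033
axes x [ 0.0528 -0.9986  0.0002] y [ 0.0001 -0.0001 -1.    ] z [0.9986 0.0528 0.0001]
turn [-0.0001 -0.0012  0.0002] slide now(mm) [-28.9497  -0.4218  -0.7918] slide after turn [-28.9507  -0.4173  -0.7571] q [ 0.0357  0.072   1.6477 -0.0002  1.4218 -0.0171]
```

View pics/wrist4.png

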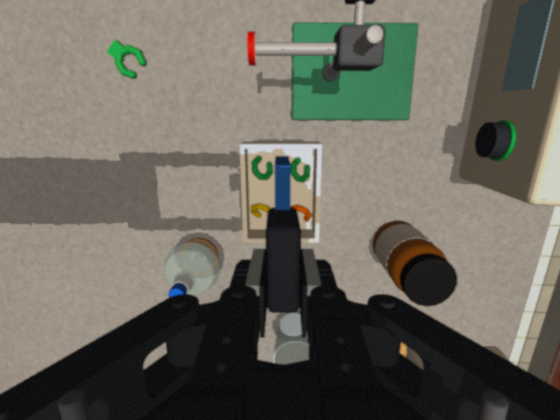

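View pics/scene4.png

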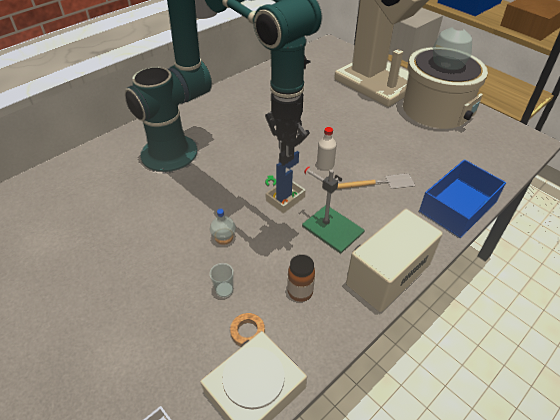

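View pics/top4.png

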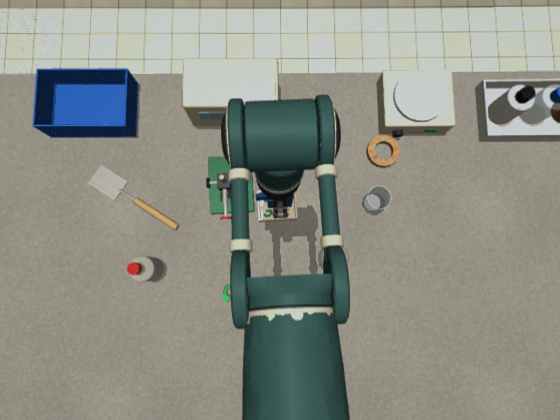

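```bash
python3 - <<'E'
from h import *
for c in ['wrist','scene']:
    z=np.load(c+'4.npz');P=z['P'];I=z['img'].astype(int);X,Y,Z=[P[...,i] for i in range(3)]
    red=(I[...,0]>I[...,1]+60)&(Z>.1)&(abs(X-.565)<.04)&(abs(Y-.165)<.04)
    print(c,'red',red.sum(),np.median(P[red],0),P[red].min(0),P[red].max(0))
    pin=(X>.572)&(X<.622)&(abs(Y-.166)<.02)&(Z>.1)&~red
    print('pin',pin.sum(),np.median(P[pin],0),np.percentile(Z[pin],[50,75,90]),P[pin].min(0),P[pin].max(0),np.polyfit(X[pin],Y[pin],1))
    g=(abs(X-.66)<.14)&(abs(Y-.165)<.12)&(Z>.003)&(Z<.03)&(I[...,1]>I[...,0]+20)
    print('base',np.median(Z[g]),cv2.minAreaRect((P[g][:,:2]*1000).astype(np.float32)))
    b=(abs(X-.65)<.04)&(abs(Y-.168)<.04)&(Z>.14)
    print('boss/rod',np.percentile(Z[b],[50,90,99]))
    t=(abs(X-.595)<.05)&(abs(Y-.046)<.06)&(Z>.17)&(Z<.197)
    print('tray',t.sum(),np.median(Z[t]),cv2.minAreaRect((P[t][:,:2]*1000).astype(np.float32)))
E
```

```text
wrist red 223 [0.5637 0.1656 0.1873] [0.5609 0.1549 0.1794] [0.5669 0.1787 0.1906]
pin 805 [0.5968 0.1681 0.1801] [0.1801 0.1808 0.1814] [0.5722 0.1626 0.1757] [0.622  0.1742 0.1829] [0.045  0.1414]
base 0.013944489367756219 ((680.420654296875, 173.89923095703125), (159.092529296875, 118.5301513671875), 3.092787981033325)
boss/rod [0.1921 0.2251 0.2307]
tray 2907 0.18671081546027735 ((593.6278686523438, 47.63028335571289), (70.22553253173828, 90.45044708251953), 3.112377643585205)
scene red 14 [0.5634 0.1562 0.1861] [0.56   0.149  0.1785] [0.5675 0.1669 0.1886]
pin 50 [0.5974 0.1619 0.1777] [0.1777 0.1792 0.1815] [0.573  0.1571 0.1718] [0.6213 0.1679 0.1824] [0.0183 0.151 ]
base 0.012110184617428299 ((680.2576293945312, 167.8810577392578), (161.1111602783203, 124.18909454345703), 2.820746421813965)
boss/rod [0.1837 0.2113 0.2294]
tray 467 0.1816646438736953 ((594.4533081054688, 42.97150421142578), (74.55928039550781, 95.47515869140625), 1.1450374126434326)
```

Emit:
jog_arm --turn '[[0,0,0],[0,0,0],[0,0,0],[0,0,0],[0,0,0]]' --slide '[[-10,0,1],[-15,0,1],[-15,0,1],[-5,5,0],[0,15,0]]' --grip '[0,0,0,0,0]'

```text
time: 8.75
tool_pos: [0.597, 0.0938, 0.3007]
tcp_rot: [-1.232, 1.165, -1.169]
wrist_force: [1.2, 0.8, -3.8]
width: 0.162
```

Emit:
jog_arm --turn '[[0,0,0],[0,0,0],[0,0,0],[0,0,0],[0,0,0]]' --slide '[[0,22,0],[0,20,0],[0,10,0],[0,4,0],[0,0,0]]' --grip '[0,0,0,0,0]'

```text
time: 9.25
tool_pos: [0.5956, 0.0919, 0.2427]
tcp_rot: [-1.235, 1.17, -1.169]
wrist_force: [-0.1, -0.1, -3.6]
width: 0.166
```

```bash
python3 - <<'E'
from h import *
for c in ['wrist']:
    p=eyes.read_camera(c);save(p,c+'5');P=cloud(p);I=p['img'].astype(int);X,Y,Z=[P[...,i] for i in range(3)]
    pin=(X>.58)&(X<.622)&(abs(Y-.168)<.02)&(Z>.1)
    print('pin',pin.sum(),np.median(P[pin],0),P[pin].min(0),P[pin].max(0))
    t=(abs(X-.597)<.05)&(abs(Y-.092)<.06)&(Z>.098)&(Z<.125)
    print('tray',t.sum(),np.median(Z[t]),cv2.minAreaRect((P[t][:,:2]*1000).astype(np.float32)))
p=eyes.read_camera('scene');save(p,'scene5')
cv2.imwrite('pics/scene5z.png',cv2.resize(p['img'][120:260,230:400,::-1],None,fx=4,fy=4,interpolation=cv2.INTER_CUBIC))
go([.593,.075,.32],.054)
E
```

```text
pin 1088 [0.6005 0.1691 0.1799] [0.5803 0.1635 0.1742] [0.6219 0.1747 0.1827]
tray 2509 0.11095582935311743 ((593.9328002929688, 93.5239486694336), (70.24156951904297, 90.82412719726562), 3.0939743518829346)
t 9.35 pos [0.5967 0.092  0.2445] F [-0.4234  0.8616 -3.3594] w 0.1650582007298035
axes x [ 0.0538 -0.9985 -0.    ] y [ 0.0017  0.0001 -1.    ] z [0.9985 0.0538 0.0017]
turn [-0.0017 -0.0001 -0.    ] slide now(mm) [ 16.8189 -75.5267  -4.4418] slide after turn [ 16.8196 -75.5186  -4.5745] q [ 0.1118  0.1155  1.7364 -0.0001  1.288   0.058 ]
```

View pics/wrist5.png

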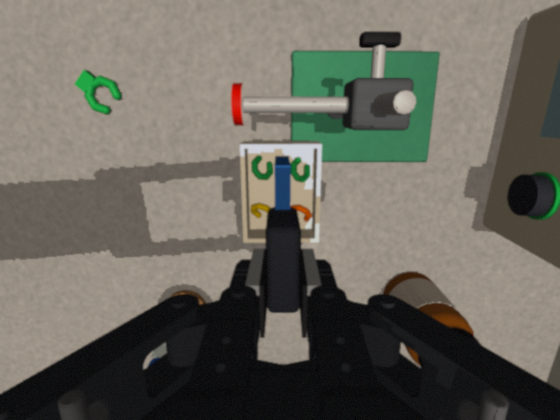

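View pics/scene5z.png

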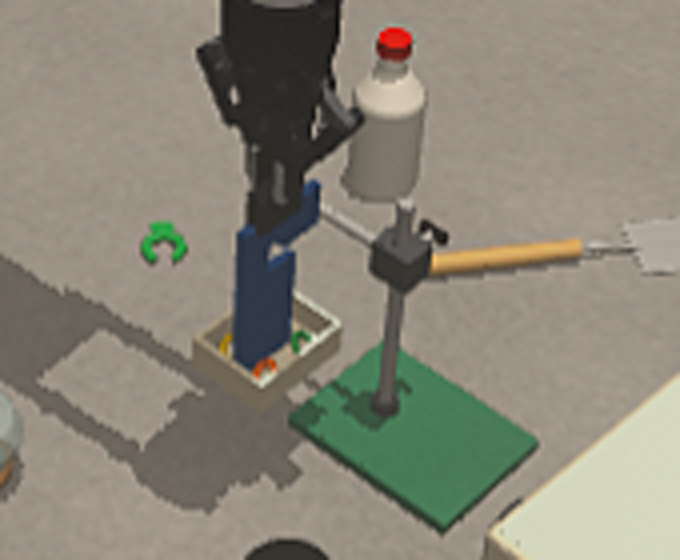

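Emit:
jog_arm --turn '[[0,0,0],[0,0,0],[0,0,0],[0,0,0],[0,0,0]]' --slide '[[-8,0,0],[-12,0,0],[-12,0,0],[-6,0,0],[-2,0,0]]' --grip '[0,0,0,0,0]'

```text
time: 9.85
tool_pos: [0.5937, 0.1334, 0.2436]
tcp_rot: [-1.235, 1.168, -1.168]
wrist_force: [0.4, -0.3, -4.5]
width: 0.17
```

Emit:
jog_arm --turn '[[0,0,0],[0,0,0],[0,0,0],[0,0,0],[0,0,0]]' --slide '[[0,2,0],[0,3,0],[0,2,0],[0,1,0],[0,0,0]]' --grip '[0,0,0,0,0]'

```text
time: 10.35
tool_pos: [0.5936, 0.1317, 0.2351]
tcp_rot: [-1.235, 1.17, -1.169]
wrist_force: [-0.1, 0.2, -4.2]
width: 0.165
```

```bash
python3 - <<'E'
from h import *
p=eyes.read_camera('wrist');save(p,'wrist6');P=cloud(p);I=p['img'].astype(int);X,Y,Z=[P[...,i] for i in range(3)]
cv2.imwrite('pics/wrist6.png',p['img'][...,::-1])
p=eyes.read_camera('scene')
cv2.imwrite('pics/scene6z.png',cv2.resize(p['img'][120:260,230:400,::-1],None,fx=4,fy=4,interpolation=cv2.INTER_CUBIC))
go([.597,.132,.235],.054)
E
```

```text
t 10.45 pos [0.5939 0.1318 0.2355] F [ 0.0185  0.9843 -4.3829] w 0.16519522750791343
axes x [ 0.0536 -0.9986  0.    ] y [-0. -0. -1.] z [ 0.9986  0.0536 -0.    ]
turn [ 0.     -0.0003  0.    ] slide now(mm) [-0.0201  0.4706  3.1475] slide after turn [-0.019   0.4707  3.1475] q [ 0.1775  0.1305  1.7363 -0.      1.2748  0.1238]
```

View pics/scene6z.png

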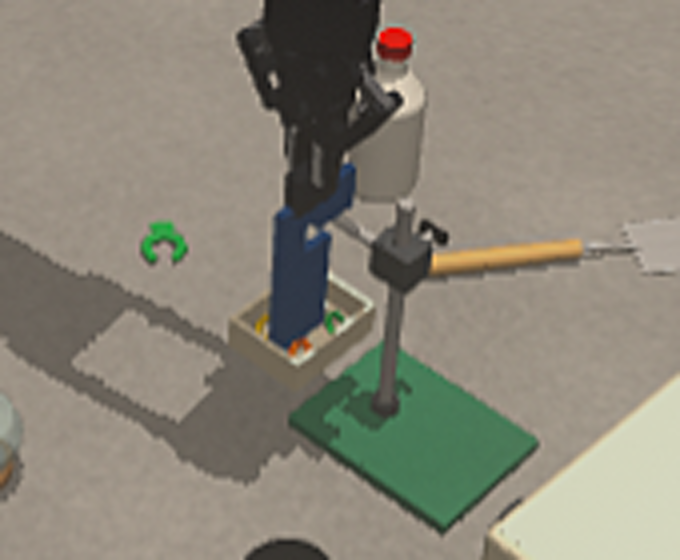

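View pics/wrist6.png

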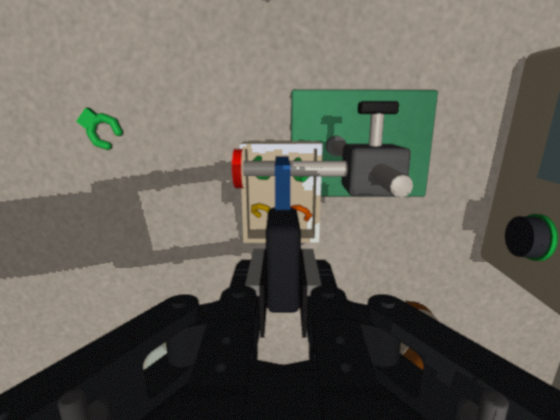

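Emit:
jog_arm --turn '[[0,0,0],[0,0,0],[0,0,0],[0,0,0]]' --slide '[[0,1,0],[0,1,0],[0,0,0],[0,0,0]]' --grip '[0,0,0,0]'

```text
time: 10.85
tool_pos: [0.5937, 0.132, 0.2334]
tcp_rot: [-1.234, 1.169, -1.169]
wrist_force: [0.1, 0.1, -4.5]
width: 0.166
```

Emit:
jog_arm --turn '[[0,0,0],[0,0,0],[0,0,0]]' --slide '[[0,1,0],[0,0,0],[0,0,0]]' --grip '[0,0,0]'

```text
time: 11.15
tool_pos: [0.5938, 0.132, 0.2324]
tcp_rot: [-1.234, 1.169, -1.169]
wrist_force: [0.1, 0.0, -3.4]
width: 0.167
```

Emit:
jog_arm --turn '[[0,0,0],[0,0,0],[0,0,0]]' --slide '[[0,1,0],[0,0,0],[0,0,0]]' --grip '[0,0,0]'

```text
time: 11.45
tool_pos: [0.5938, 0.132, 0.2314]
tcp_rot: [-1.234, 1.169, -1.169]
wrist_force: [0.3, -0.3, -4.0]
width: 0.17
```

Emit:
jog_arm --turn '[[0,0,0],[0,0,0],[0,0,0]]' --slide '[[0,0.7,0],[0,0,0],[0,0,0]]' --grip '[0,0,0]'

```text
time: 11.75
tool_pos: [0.5938, 0.132, 0.2307]
tcp_rot: [-1.234, 1.169, -1.169]
wrist_force: [-0.1, 0.0, -4.0]
width: 0.169
```

Emit:
jog_arm --turn '[[0,0,0],[0,0,0],[0,0,0]]' --slide '[[0,0.7,0],[0,0,0],[0,0,0]]' --grip '[0,0,0]'

```text
time: 12.05
tool_pos: [0.5938, 0.132, 0.23]
tcp_rot: [-1.234, 1.169, -1.169]
wrist_force: [-0.0, -0.1, -3.8]
width: 0.164
```

Emit:
jog_arm --turn '[[0,0,0],[0,0,0],[0,0,0]]' --slide '[[0,0.7,0],[0,0,0],[0,0,0]]' --grip '[0,0,0]'

```text
time: 12.35
tool_pos: [0.5938, 0.132, 0.2293]
tcp_rot: [-1.234, 1.169, -1.169]
wrist_force: [0.3, 0.4, -4.7]
width: 0.167
```

Emit:
jog_arm --turn '[[0,0,0],[0,0,0],[0,0,0]]' --slide '[[0,0.7,0],[0,0,0],[0,0,0]]' --grip '[0,0,0]'

```text
time: 12.65
tool_pos: [0.5939, 0.132, 0.229]
tcp_rot: [-1.234, 1.169, -1.17]
wrist_force: [-0.3, -1.4, -1.8]
width: 0.164
```

Emit:
jog_arm --turn '[[0,0,0],[0,0,0],[0,0,0]]' --slide '[[0,-2.4,0],[0,0,0],[0,0,0]]' --grip '[0,0,0]'

```text
time: 12.95
tool_pos: [0.5938, 0.1321, 0.2311]
tcp_rot: [-1.234, 1.169, -1.169]
wrist_force: [-0.6, 0.6, -5.2]
width: 0.164
```

Emit:
jog_arm --turn '[[0,0,0],[0,0,0],[0,0,0],[0,0,0],[0,0,0]]' --slide '[[-2,0,0],[-4,0,0],[-4,0,0],[-2,0,0],[0,0,0]]' --grip '[0,0,0,0,0]'

```text
time: 13.45
tool_pos: [0.5931, 0.1445, 0.231]
tcp_rot: [-1.235, 1.169, -1.169]
wrist_force: [-0.9, -0.5, -4.0]
width: 0.167
```

```bash
python3 - <<'E'
from h import *
p=eyes.read_camera('wrist');save(p,'wrist7')
p=eyes.read_camera('scene')
cv2.imwrite('pics/scene7z.png',cv2.resize(p['img'][120:260,230:400,::-1],None,fx=4,fy=4,interpolation=cv2.INTER_CUBIC))
go([.597,.132,.235],.054)
E
```

```text
t 13.55 pos [0.5931 0.1441 0.2311] F [-0.3247  0.8777 -4.3489] w 0.16722113853239767
axes x [ 0.0543 -0.9985  0.0002] y [-0.     -0.0002 -1.    ] z [ 0.9985  0.0543 -0.    ]
turn [0.     0.0003 0.0002] slide now(mm) [12.3163 -3.9377  3.2003] slide after turn [12.3145 -3.9397  3.2046] q [ 0.1977  0.1371  1.737  -0.0002  1.2676  0.1434]
```

View pics/scene7z.png

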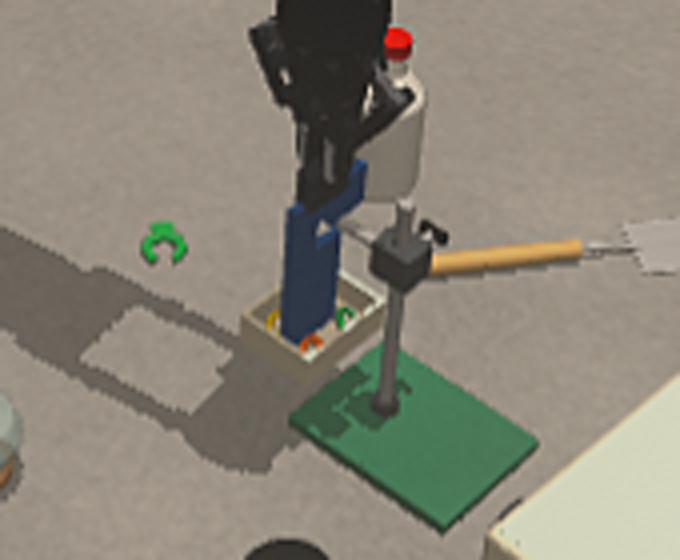

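Emit:
jog_arm --turn '[[0,0,0],[0,0,0],[0,0,0],[0,0,0],[0,0,0]]' --slide '[[-3,0,0],[-4,0,0],[-4,0,0],[-2,0,0],[0,0,0]]' --grip '[0,0,0,0,0]'

```text
time: 14.05
tool_pos: [0.5924, 0.1574, 0.2311]
tcp_rot: [-1.234, 1.169, -1.169]
wrist_force: [0.1, 1.1, -4.0]
width: 0.168
```

Emit:
jog_arm --turn '[[0,0,0],[0,0,0],[0,0,0],[0,0,0],[0,0,0]]' --slide '[[-2,0,0],[-2,0,0],[-2,0,0],[0,0,0],[0,0,0]]' --grip '[0,0,0,0,0]'

```text
time: 14.55
tool_pos: [0.5921, 0.163, 0.2311]
tcp_rot: [-1.234, 1.169, -1.169]
wrist_force: [0.5, 0.7, -3.8]
width: 0.168
```

Emit:
jog_arm --turn '[[0,0,0],[0,0,0],[0,0,0],[0,0,0]]' --slide '[[-1,0,0],[-1,0,0],[0,0,0],[0,0,0]]' --grip '[0,0,0,0]'

```text
time: 14.95
tool_pos: [0.592, 0.165, 0.2311]
tcp_rot: [-1.234, 1.169, -1.169]
wrist_force: [-0.2, 0.1, -4.2]
width: 0.167
```

Emit:
jog_arm --turn '[[0,0,0],[0,0,0],[0,0,0],[0,0,0]]' --slide '[[-1,0,0],[-1,0,0],[0,0,0],[0,0,0]]' --grip '[0,0,0,0]'

```text
time: 15.35
tool_pos: [0.5919, 0.167, 0.2311]
tcp_rot: [-1.234, 1.169, -1.169]
wrist_force: [0.4, 0.5, -4.2]
width: 0.164
```

Emit:
jog_arm --turn '[[0,0,0],[0,0,0],[0,0,0]]' --slide '[[-0.7,0,0],[0,0,0],[0,0,0]]' --grip '[0,0,0]'

```text
time: 15.65
tool_pos: [0.5919, 0.1677, 0.2311]
tcp_rot: [-1.234, 1.169, -1.169]
wrist_force: [-0.4, 0.0, -3.9]
width: 0.165
```

Emit:
jog_arm --turn '[[0,0,0],[0,0,0],[0,0,0]]' --slide '[[-0.7,0,0],[0,0,0],[0,0,0]]' --grip '[0,0,0]'

```text
time: 15.95
tool_pos: [0.5918, 0.1684, 0.2311]
tcp_rot: [-1.234, 1.169, -1.169]
wrist_force: [0.3, 0.3, -5.1]
width: 0.167
```

Emit:
jog_arm --turn '[[0,0,0],[0,0,0],[0,0,0]]' --slide '[[-0.7,0,0],[0,0,0],[0,0,0]]' --grip '[0,0,0]'

```text
time: 16.25
tool_pos: [0.5918, 0.1691, 0.2311]
tcp_rot: [-1.234, 1.169, -1.169]
wrist_force: [0.1, 0.1, -4.3]
width: 0.167
```

Emit:
jog_arm --turn '[[0,0,0],[0,0,0],[0,0,0]]' --slide '[[-0.7,0,0],[0,0,0],[0,0,0]]' --grip '[0,0,0]'

```text
time: 16.55
tool_pos: [0.5918, 0.1696, 0.2311]
tcp_rot: [-1.235, 1.169, -1.17]
wrist_force: [0.5, -0.3, -3.5]
width: 0.168
```

Emit:
jog_arm --turn '[[0,0,0],[0,0,0],[0,0,0]]' --slide '[[-0.5,0,0],[0,0,0],[0,0,0]]' --grip '[0,0,0]'

```text
time: 16.85
tool_pos: [0.5917, 0.17, 0.231]
tcp_rot: [-1.235, 1.169, -1.17]
wrist_force: [-0.2, -0.9, -4.4]
width: 0.166
```

Emit:
jog_arm --turn '[[0,0,0],[0,0,0],[0,0,0],[0,0,0]]' --slide '[[2.6,0,0],[0,0,0],[0,1,0],[0,0,0]]' --grip '[0,0,0,0]'

```text
time: 17.25
tool_pos: [0.5918, 0.1679, 0.2299]
tcp_rot: [-1.234, 1.17, -1.169]
wrist_force: [-0.1, 0.1, -3.3]
width: 0.161
```

Emit:
jog_arm --turn '[[0,0,0],[0,0,0],[0,0,0],[0,0,0]]' --slide '[[0,1,0],[0,1,0],[0,0.5,0],[0,0,0]]' --grip '[0,0,0,0]'

```text
time: 17.65
tool_pos: [0.5918, 0.1677, 0.2274]
tcp_rot: [-1.235, 1.17, -1.169]
wrist_force: [0.3, 0.8, -4.5]
width: 0.169
```

Emit:
jog_arm --turn '[[0,0,0],[0,0,0],[0,0,0],[0,0,0]]' --slide '[[0,1,0],[0,1,0],[0,1,0],[0,0,0]]' --grip '[0,0,0,0]'

```text
time: 18.05
tool_pos: [0.5917, 0.1676, 0.2243]
tcp_rot: [-1.235, 1.17, -1.169]
wrist_force: [-0.4, -0.9, -3.4]
width: 0.168
```

Emit:
jog_arm --turn '[[0,0,0],[0,0,0],[0,0,0],[0,0,0]]' --slide '[[0,1,0],[0,1,0],[0,1,0],[0,0,0]]' --grip '[0,0,0,0]'

```text
time: 18.45
tool_pos: [0.5917, 0.1676, 0.2213]
tcp_rot: [-1.235, 1.17, -1.169]
wrist_force: [-0.4, -0.7, -4.2]
width: 0.164
```

Emit:
jog_arm --turn '[[0,0,0],[0,0,0],[0,0,0],[0,0,0]]' --slide '[[0,1,0],[0,1,0],[0,1,0],[0,0,0]]' --grip '[0,0,0,0]'

```text
time: 18.85
tool_pos: [0.5917, 0.1676, 0.2183]
tcp_rot: [-1.235, 1.17, -1.169]
wrist_force: [-0.4, 0.4, -4.7]
width: 0.164
```

Emit:
jog_arm --turn '[[0,0,0],[0,0,0],[0,0,0]]' --slide '[[0,0.7,0],[0,0,0],[0,0,0]]' --grip '[0,0,0]'

```text
time: 19.15
tool_pos: [0.5919, 0.1677, 0.2179]
tcp_rot: [-1.234, 1.169, -1.169]
wrist_force: [0.1, -0.3, -4.4]
width: 0.168
```

Emit:
jog_arm --turn '[[0,0,0],[0,0,0],[0,0,0]]' --slide '[[0,0.5,0],[0,0,0],[0,0,0]]' --grip '[0,0,0]'

```text
time: 19.45
tool_pos: [0.5919, 0.1677, 0.2174]
tcp_rot: [-1.234, 1.169, -1.169]
wrist_force: [0.5, 0.1, -2.9]
width: 0.165
```

Emit:
jog_arm --turn '[[0,0,0],[0,0,0],[0,0,0]]' --slide '[[0,0.5,0],[0,0,0],[0,0,0]]' --grip '[0,0,0]'

```text
time: 19.75
tool_pos: [0.592, 0.1677, 0.2171]
tcp_rot: [-1.234, 1.169, -1.169]
wrist_force: [-0.2, -0.2, -2.7]
width: 0.17
```

```bash
python3 - <<'E'
from h import *
p=eyes.read_camera('wrist');save(p,'wrist8')
F=[]
p=eyes.read_camera('scene');print(bot.read_state()['wrist_force'])
cv2.imwrite('pics/scene8z.png',cv2.resize(p['img'][120:260,230:400,::-1],None,fx=4,fy=4,interpolation=cv2.INTER_CUBIC))
go([.597,.132,.235],.054)
E
```

```text
[-0.7636  1.002  -2.1466]
t 19.85 pos [0.592  0.1677 0.2171] F [-0.7636  1.002  -2.1466] w 0.1728775137559396
axes x [ 0.054  -0.9985 -0.0001] y [ 0.0003  0.0001 -1.    ] z [0.9985 0.054  0.0003]
turn [-0.0003  0.     -0.0001] slide now(mm) [ 35.9323 -17.8711   3.0917] slide after turn [ 35.9331 -17.8703   3.0873] q [ 0.2356  0.1546  1.7429 -0.      1.2437  0.1816]
```

View pics/scene8z.png

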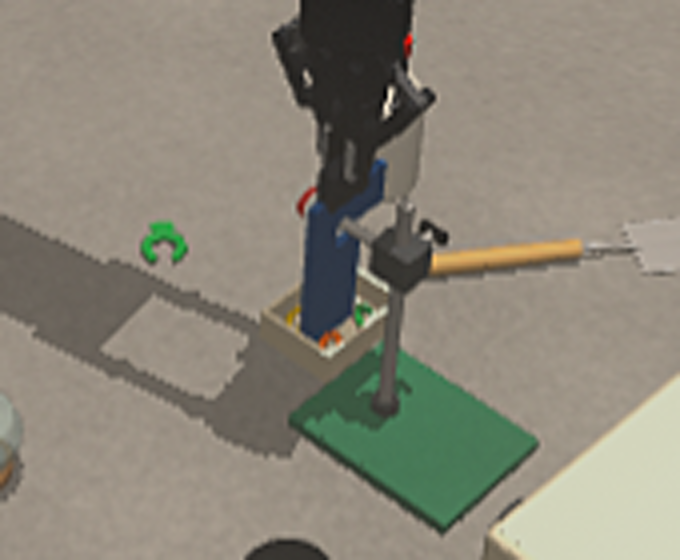

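View pics/wrist8.png

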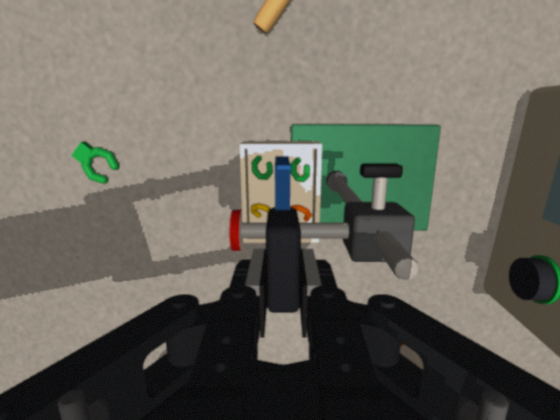

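Emit:
jog_arm --turn '[[0,0,0],[0,0,0],[0,0,0],[0,0,0],[0,0,0]]' --slide '[[0,0.4,0],[0,0,0],[0,0,0],[0,0,0],[0,0,0]]' --grip '[0,0,18,20,22]' --newtons 20

```text
time: 20.35
tool_pos: [0.5923, 0.1678, 0.217]
tcp_rot: [-1.233, 1.169, -1.17]
wrist_force: [0.5, -0.6, -0.4]
width: 0.215
```

Emit:
jog_arm --turn '[[0,0,0],[0,0,0],[0,0,0],[0,0,0],[0,0,0]]' --slide '[[0,0,0],[0,0,0],[0,0,0],[0,0,0],[0,0,0]]' --grip '[24,27,30,33,33]'

```text
time: 20.85
tool_pos: [0.5919, 0.1677, 0.2165]
tcp_rot: [-1.234, 1.169, -1.169]
wrist_force: [0.2, 0.0, -0.6]
width: 0.329
```

```bash
python3 - <<'E'
from h import *
p=eyes.read_camera('wrist');save(p,'wrist9')
go([.592,.1677,.30],.054)
E
```

```text
t 20.9 pos [0.5919 0.1677 0.2165] F [0.3261 0.439  0.7311] w 0.32795701470071975
axes x [ 0.054  -0.9985  0.    ] y [-0. -0. -1.] z [ 0.9985  0.054  -0.    ]
turn [0. 0. 0.] slide now(mm) [ -0.0069 -83.5472   0.1146] slide after turn [ -0.0085 -83.5472   0.1162] q [ 0.2356  0.1551  1.7436 -0.      1.2429  0.1816]
```

View pics/wrist9.png

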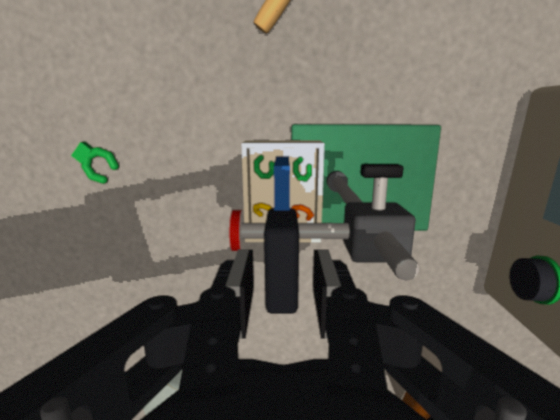

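Released cleanly: the grip block (282, 260) has gaps on both sides and the caddy hangs level on the pin. Now I'll withdraw straight up.

Emit:
jog_arm --turn '[[0,0,0],[0,0,0],[0,0,0],[0,0,0],[0,0,0]]' --slide '[[0,-5,0],[0,-12,0],[0,-20,0],[0,-30,0],[0,-30,0]]' --grip '[33,33,33,33,33]'

```text
time: 21.4
tool_pos: [0.5918, 0.1676, 0.3153]
tcp_rot: [-1.234, 1.169, -1.169]
wrist_force: [-0.4, 0.1, 0.9]
width: 0.33
```

Emit:
jog_arm --turn '[[0,0,0],[0,0,0],[0,0,0],[0,0,0],[0,0,0]]' --slide '[[0,-20,0],[0,-5,0],[0,0,0],[0,0,0],[0,0,0]]' --grip '[33,33,33,33,33]'

```text
time: 21.9
tool_pos: [0.591, 0.1675, 0.3365]
tcp_rot: [-1.237, 1.171, -1.168]
wrist_force: [-0.4, -0.2, -1.4]
width: 0.326
```

```bash
python3 - <<'E'
from h import *
p=eyes.read_camera('wrist');save(p,'wrist10');P=cloud(p);X,Y,Z=[P[...,i] for i in range(3)]
k=(abs(X-.592)<.06)&(abs(Y-.168)<.07)&(Z>.07)&(Z<.1)
print('tray',k.sum(),np.median(Z[k]),cv2.minAreaRect((P[k][:,:2]*1000).astype(np.float32)))
q=P[k];print('tray rim fit',np.linalg.lstsq(np.c_[q[:,:2],np.ones(len(q))],q[:,2],rcond=None)[0])
k=(abs(X-.592)<.03)&(abs(Y-.168)<.06)&(Z>.225)&(Z<.25)
print('grip',k.sum(),np.median(Z[k]),cv2.minAreaRect((P[k][:,:2]*1000).astype(np.float32)))
k=(X>.57)&(X<.578)&(abs(Y-.168)<.02)&(Z>.15)&(Z<.19);print('pin y',np.median(Y[k]),k.sum())
p=eyes.read_camera('scene')
cv2.imwrite('pics/scene10z.png',cv2.resize(p['img'][120:260,230:400,::-1],None,fx=4,fy=4,interpolation=cv2.INTER_CUBIC))
print(bot.read_state()['time'],bot.read_state()['wrist_force'])
E
```

```text
tray 1236 0.08541068204826202 ((604.3711547851562, 171.5067596435547), (95.5449447631836, 89.75784301757812), 2.8880748748779297)
tray rim fit [0.0181 0.0042 0.0705]
grip 1008 0.23424963550380457 ((591.7389526367188, 169.85792541503906), (16.01995849609375, 43.03910446166992), 3.745941400527954)
pin y 0.16932650728240206 85
22.0 [-0.0578  0.4863  0.5939]
```

View pics/scene10z.png

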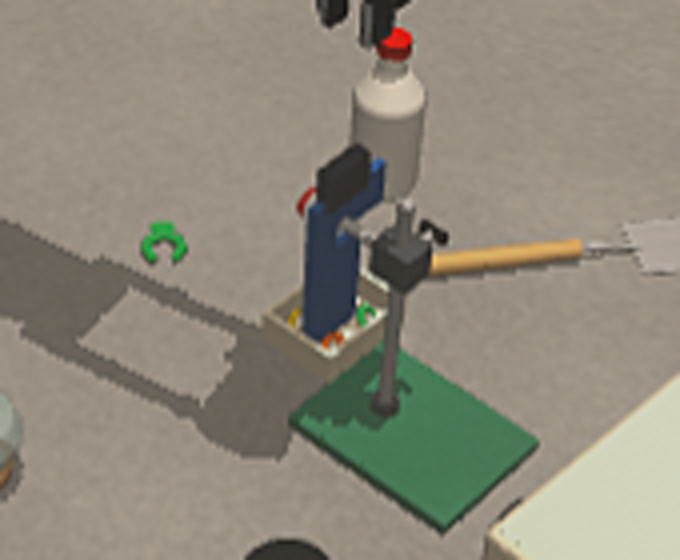

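View pics/wrist10.png

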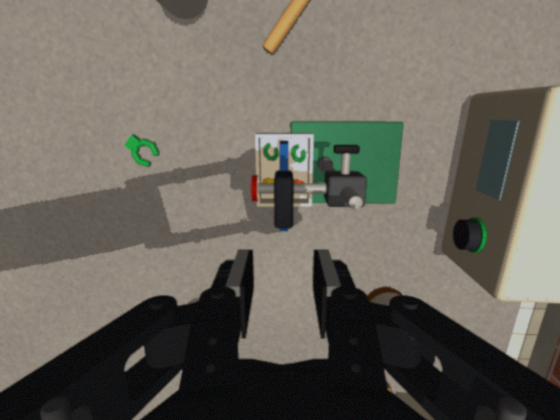

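```bash
python3 -c "
from h import *
print(bot.finish_job())"
```

```text
the job is handed in; nothing more can be done
None
```

The caddy is hanging by its notch on the stand's pin, released and upright, and I handed the job in at about 22 s of the 58 s allowed. No verdict is reported back.

- **Finding the pin:** I lowered the upper jaw onto it in 0.7 mm steps. Contact put the top of the pin at about 0.180 m, which matched the camera depth.
- **Sliding on and seating:** I raised 2.4 mm and slid in until the slot's inner wall just touched, with about 1 N on the wrist. Then I backed off 2.6 mm and lowered 14 mm until the pin carried the caddy's weight. The wrist readings during contact changed only by a few newtons, so I saw nothing near the 15 N limit.
- **Last check from the pictures:**
  - The grip block is within about 1 mm sideways of the pin.
  - Its yaw is within 1° of the stand's.
  - The top of the block is at z = 0.234 m, which puts the underside at about 0.056 m.
  - The gripper is well clear above the caddy.
- **Disagreements and gaps:**
  - The scene and top cameras differed by about 5 mm in y. I used the offset between caddy and stand and the wrist camera instead.
  - My last tray-rim fit picked up part of the stand as well, so it told me nothing. I judged uprightness from the pictures and the grip block alone.
  - I did not measure the bystanders again at the end. Those in view in the last pictures looked undisturbed.

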